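# Draw one clean pot from the slanted stack

## Task

Take only the top pot from the slanted stack in the hooded stand and set it down upright and wholly on the round rubber mat, without dropping it. It clings in the next one: that pot must not come up with it, and must be left fully seated in the stand. Leave the two loose valve discs on the bench where they are.

Things in the scene. Friction and masses are not known exactly. Their poses are not given: they have to be found in the camera images.
- pot_top: Top pot of the nested stack, to be moved: aluminium flower-pot shape, 48 mm tall, 80 g. Collar 58 mm across, 28 to 48 mm above the underside; below it a cone, 50 narrowing to 40 mm at the base. Thumb ear, 14 wide, 3 thick, 12 mm out, at the collar's lower edge toward its own -x. Origin: centre of underside, z along its axis to the mouth, starts 35 deg from vertical leaning to the stand's front.
- top_rim (a point): Centre of the top pot's mouth, level with its rim, 48 mm along its axis from its underside. Only 20 mm of the pot (the upright-sided collar) stand clear above the next pot's rim: a grip across the 58 mm collar must not reach deeper than that, else it takes both. Inside, a fixed dark rubber disc lies 22 mm below the rim.
- seal_ring (a point): Centre of the rubber ring round the top pot, 18 to 26 mm above its underside. Two steel spring tabs in the next pot's collar grip it: about 2.5 N against whatever way it slides, more than that pot weighs, so a straight pull lifts both. Turned to and fro (0.3 rad, over 0.5 rad/s) about the axis while drawn at about 5 mm/s, the next pot stays or sinks back; free after 12 mm.
- pot_next: The second pot, same shape but with two spring tabs in its collar and no ring, loose, 80 g, nested 20 mm deeper in the stack on the same axis. Origin: centre of its underside, z along its axis. Its ear stands between two steel guide posts of the stand, so it cannot turn. It must stay fully seated.
- pot_stand: Fixed grey sheet-metal stand, 185 deep, 130 wide, 260 mm tall, holding the slanted stack of three pots (the lowest is fixed). Origin on the bench on its centre line; x points from its open front (edge at x = -75 mm) to its back sheet (x = 108 mm). The stack axis leans 35 deg to -x; the top pot's mouth centre starts at x = -5, y = 0, z = 112 mm in this frame.
- hood_edge (a point): Middle of the lower front edge of the stand's hood, 248 mm above the bench. The hood covers everything behind it, full stand width, so a gripper pointing straight down does not fit over the stack: come along the slanted axis. The sides are open.
- mat: Round black rubber mat, 90 mm across, 4 mm thick, fixed flat on the bench. Origin: centre of its underside. The pot (base 40 mm across) must stand on it.
- disc_a: Bystander: loose round valve disc, 27 mm across, 10 mm tall, flat on the bench between stand and mat. Origin: centre of its underside.
- disc_b: Bystander: loose round valve disc, 27 mm across, 10 mm tall, on the bench nearer the robot. Origin: centre of its underside.
Not all that is in view belongs to the job. What is shaped like the mat but orange is not meant.

How it is judged (in metres and radians):
On the way, in this order (a step that is already met when the one before it is completed fails the run):
1. the top pot is held clear of the stack and the next pot is still seated (distance between pot_top and pot_next above 0.07 m and contact force between the fingers and pot_top above 0.5 N and distance of pot_next from where it was at the start of the episode below 0.006 m), for 0.2 s.
2. the pot is set on the mat while still held, not dropped (contact force between pot_top and mat above 0.1 N and contact force between the fingers and pot_top above 0.5 N and horizontal distance between pot_top and mat below 0.03 m), for 0.04 s.
At the end, for the whole second after the job is handed in: The top pot stands upright (within 0.1 rad) and at rest wholly on the mat (its centre within 25 mm of the mat's centre, its underside on it); the next pot is within 6 mm of where it was in the stand (horizontal distance between pot_top and mat below 0.025 m and z of pot_top in the frame of mat below 0.008 m and angle between pot_top's own z axis and vertical below 0.1 rad and height (world z) of top_rim above 0.04 m and linear speed of pot_top below 0.02 m/s and distance of pot_next from where it was at the start of the episode below 0.006 m); the robot touches nothing.
It fails at once if the next pot is dragged more than 20 mm out of its seat (distance of pot_next from where it was at the start of the episode above 0.02 m).
It fails at once if a loose valve disc is pushed more than 30 mm (disc_a) (distance of disc_a from where it was at the start of the episode above 0.03 m).
It fails at once if a loose valve disc is pushed more than 30 mm (disc_b) (distance of disc_b from where it was at the start of the episode above 0.03 m).
It also fails if it takes over 59 s, if anything falls off the work surface, if the arm or the gripper's body presses on something with over 40 N, if the wrist force passes 120 N, or if a joint passes its speed limit or range.

## Robot

A 6-joint arm with a two-finger parallel gripper is mounted at the origin on a cart in front of the work surface, level with it; the furniture and walls round the work are solid. World frame = base frame: x ahead of the robot, y to its left, z up, the work surface at z = 0. Lengths are in mm, angles in rad, forces in N, time in s.
With the tool pointing down it reaches from about 200 to 875 mm from the base axis. Payload 3.4 kg.
Tool frame: the origin (TCP) lies at the very end of the fingers, on their centre line; the grasp point (between the pads) lies 19 mm behind it; z points along the fingers, x is the direction in which the jaws open and shut, and the axes are right-handed (so a half turn about z gives the same grasp; the last joint's range is limited). The gripper opens to 94 mm and grips with 3 to 60 N. Pads are 16 mm wide; open, the fingers measure 119 mm over their backs; the gripper's body (75 mm by 177 mm) begins 78 mm behind the grasp point.
Start: joints at [1.216, 0.276, 1.505, -0, 1.361, -0.121], TCP at [133.229, 559.388, 205.493] pointing down, gripper open.
Joint ranges: [-2.89, 2.89], [-0.75, 2.08], [0.22, 2.7], [-1.18, 4.32], [0.11, 2.71], [-2.7, 2.7]. Speed limits (rad/s): [2.57, 2.57, 3.14, 3.14, 3.14, 3.14].

## Interface

Orientations are given as a rotation vector (axis times angle).
In Python, from station import bot, hand, ik, optics, ticket gives the robot as it stands. The module is installed in compiled form; this text tells all that it offers. Calls block until the motion is done:
- bot.move_to(position, orientation): joint-space move of the TCP to a pose.
- bot.line_to(position, frame=None, max_speed=150, until_force=None): straight line of the TCP; frame=None keeps the orientation; max_speed is the mean speed in mm/s. With until_force (N) it stops when the force on the tool has changed by that much, and returns True; else False.
- bot.move_j(angles): joint-space move.
- hand.gripper_to(opening): opening from 0.0 (shut) to 1.0 (fully open); the grip force is fixed at half the most; returns when the fingers have stopped.
- bot.sleep(seconds).
- ik(position, orientation): joint angles nearest the present ones, or None.
- optics.camera(name): name is "side" or "top" or "wrist"; returns (picture, depth): 384x512x3 uint8, blue, green, red; 384x512 float32, mm along the optical axis (not along the pixel's ray), 0 where there is no reading.
- optics.camera_info(name): a dict with "vfov" (degrees; the focal length in pixels is half the picture's height over the tangent of half this angle, whatever the lens; pixels are square), "cx", "cy" (the principal point, pixels), "dist" ([k1, k2, p1, p2, k3] as OpenCV has them; the pictures are not rectified), "pose" (4x4, takes a point from camera to world coordinates). Camera axes: x right, y up, looking along -z (the intrinsics and any distortion apply to the point x, -y, -z); pixel columns grow to the right and rows downward; lengths in mm; the calibration is good to about 2 mm. A picture is of the moment at which its call begins: read the wrist's pose just before it. camera_info takes no time and is no camera call; for the wrist camera it gives the pose at the moment of the call.
A pose or a line that the arm cannot do raises bot.Unreachable and nothing moves.
- ticket.finish_job(): hands the job in, once; it reports no verdict.
Readings, each from a call of its own:
- bot.read_t(): time.
- bot.read_joint_positions(): joint angles.
- bot.read_joint_vel(): joint speeds.
- bot.read_joint_efforts(): joint torques, N m.
- bot.read_position(): TCP position.
- bot.read_orientation(): TCP orientation.
- bot.read_ft_force(): force on the tool from outside, world axes, zero at the start.
- bot.read_torque(): the same for the moment, N m.
- bot.read_opening(): opening from 0.0 (shut) to 1.0 (fully open).
Only numpy, scipy, OpenCV 4.12 (cv2) and the standard library are available. Lean on these libraries where they do the work, as an engineer would, in place of code of your own. Each camera call takes 0.05 s, during which the arm holds its last target.

## Working session

There is one attempt and no reset: what is moved stays moved. The work goes in short steps, each a Python script; the robot and the scene stay as the last script left them, time stands still between calls to the robot, and variables do not carry over. Pictures are saved under pics/ and viewed, and the job is handed in when it is done.

```bash
mkdir -p pics; ls; python3 - <<'E'
from station import bot,hand,ik,optics,ticket
import cv2,numpy as np
for n in ["side","top","wrist"]:
    im,d=optics.camera(n); i=optics.camera_info(n)
    cv2.imwrite(f"pics/{n}0.png",im); np.savez(f"pics/{n}0.npz",im=im,d=d,pose=i["pose"])
    print(n,i["vfov"],i["cx"],i["cy"],i["dist"]);print(np.round(i["pose"],3).tolist(), (d>0).mean())
print(bot.read_t(),bot.read_opening(),bot.read_orientation())
E
```

```text
pics
side 56.64029534363745 257.8550026873834 188.79627781424574 [-0.09089607  0.          0.          0.          0.        ]
[[0.995, 0.055, -0.08, 408.056], [-0.097, 0.615, -0.782, -372.541], [0.007, 0.787, 0.617, 736.002], [0.0, 0.0, 0.0, 1.0]] 0.9960835774739584
top 43.90744519683262 246.50048018183222 195.8371042103735 [0.06696714 0.         0.         0.         0.        ]
[[0.011, 0.988, -0.155, 265.945], [-1.0, 0.009, -0.015, 348.0], [-0.014, 0.155, 0.988, 1509.884], [0.0, 0.0, 0.0, 1.0]] 0.996124267578125
wrist 64.00906965445554 256.04734176436375 195.0415876538956 [0.01847284 0.         0.         0.         0.        ]
[[0.231, -0.935, -0.27, 54.172], [0.973, 0.222, 0.066, 578.05], [-0.001, -0.278, 0.961, 384.133], [0.0, 0.0, 0.0, 1.0]] 0.9960988362630209
0.15 0.9990893666837662 [ 2.46480243e+00  1.94672623e+00 -1.78153291e-03]
```

View pics/side0.png

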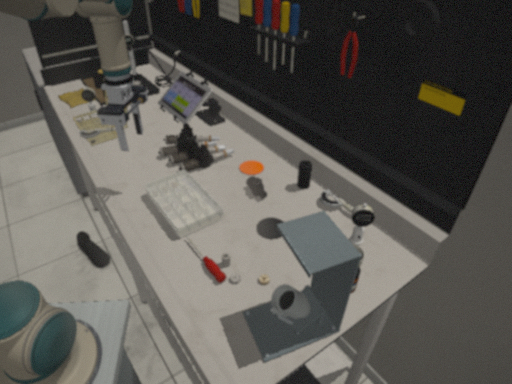

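View pics/top0.png

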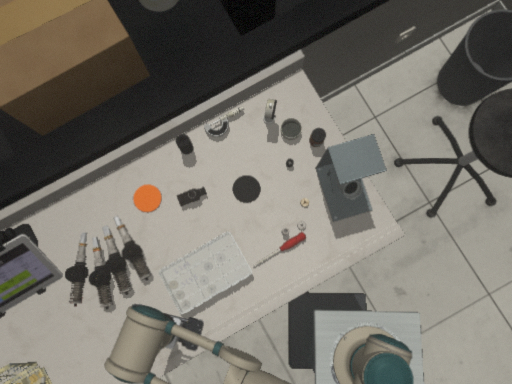

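View pics/wrist0.png

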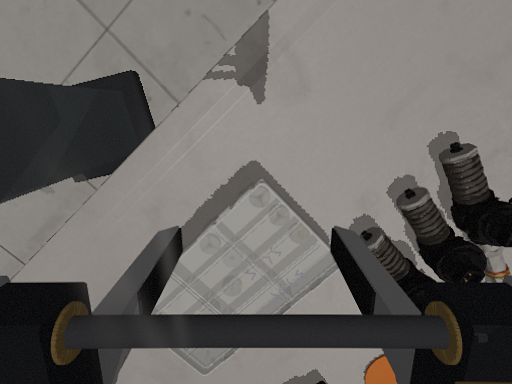

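```bash
cat > h.py <<'E'
import numpy as np,cv2
INF={}
def setinfo(n,i):INF[n]=i
def K(i,h=384):
    f=h/2/np.tan(np.radians(i["vfov"])/2); return np.array([[f,0,i["cx"]],[0,f,i["cy"]],[0,0,1.]])
def rays(i,uv):
    uv=np.asarray(uv,float).reshape(-1,1,2)
    n=cv2.undistortPoints(uv,K(i),np.array(i["dist"],float)).reshape(-1,2)
    P=np.array(i["pose"]); d=np.c_[n[:,0],-n[:,1],-np.ones(len(n))]@P[:3,:3].T
    return P[:3,3],d   # depth-scaled: o+depth*d
def plane(i,uv,z):
    o,d=rays(i,uv); return o+d*((z-o[2])/d[:,2])[:,None]
def proj(i,X):
    P=np.array(i["pose"]); c=(np.asarray(X,float).reshape(-1,3)-P[:3,3])@P[:3,:3]
    c=c*[1,-1,-1]
    return cv2.projectPoints(c,np.zeros(3),np.zeros(3),K(i),np.array(i["dist"],float))[0].reshape(-1,2)
def cloud(i,d):
    h,w=d.shape; u,v=np.meshgrid(np.arange(w),np.arange(h))
    o,r=rays(i,np.c_[u.ravel(),v.ravel()]); return (o+r*d.reshape(-1,1)).reshape(h,w,3)
def tri(i1,p1,i2,p2):
    A=np.zeros((3,3));b=np.zeros(3);L=[]
    for i,p in((i1,p1),(i2,p2)):
        o,d=rays(i,[p]);d=d[0]/np.linalg.norm(d[0]);M=np.eye(3)-np.outer(d,d);A+=M;b+=M@o;L.append((o,M))
    X=np.linalg.solve(A,b); return X,[np.linalg.norm(M@(X-o)) for o,M in L]
E
python3 - <<'E'
from station import optics
from h import *
import pickle
I={n:optics.camera_info(n) for n in("side","top")}
D={}
for n in I:
    z=np.load(f"pics/{n}0.npz");D[n]=(z["im"],z["d"])
    X=cloud(I[n],z["d"]);D[n+"X"]=X
    im=z["im"]
    for name,(u0,u1,v0,v1) in {"side":{"mat":(250,292,213,242),"or":(235,270,155,178)},"top":{"mat":(228,265,172,206),"or":(130,165,180,215)}}[n].items():
        c=im[v0:v1,u0:u1].astype(int)
        m=((c.max(2)<60) if name=="mat" else (c[...,2]-c[...,0]>80)).astype(np.uint8)
        k,l,s,ct=cv2.connectedComponentsWithStats(m); j=1+s[1:,4].argmax()
        cs,_=cv2.findContours((l==j).astype(np.uint8),0,1); cc=max(cs,key=cv2.contourArea).reshape(-1,2)+[u0,v0]
        P=plane(I[n],cc,4); (cx,cy),r=cv2.minEnclosingCircle(P[:,:2].astype(np.float32))
        print(n,name,s[j],"circ",cx,cy,r)
pickle.dump((I,D),open("c.pkl","wb"))
for n,(u0,u1,v0,v1) in {"side":(220,370,200,370),"top":(270,400,120,250)}.items():
    c=D[n][0][v0:v1,u0:u1]; cv2.imwrite(f"pics/{n}_crop.png",cv2.resize(c,None,fx=4,fy=3.5 if 0 else 4,interpolation=cv2.INTER_CUBIC)[:600])
E
```

```text
side mat [24 12  7 12 32] circ 536.8341064453125 355.7937316894531 23.05122947692871
side or [  5   6  24  14 265] circ 492.84320068359375 684.12255859375 43.7874641418457
top mat [  6   5  26  25 467] circ 525.7015991210938 372.0903625488281 40.9509391784668
top or [  3   4  28  28 598] circ 493.0439758300781 689.2037353515625 44.63035202026367
```

```bash
python3 - <<'E'
from h import *
import pickle
I,D=pickle.load(open("c.pkl","rb"))
# hood top points from top cam & stand points
for n in("top","side"):
    X=D[n+"X"]
    m=(X[...,2]>235)&(X[...,2]<290)&(X[...,0]>300)&(X[...,0]<750)&(X[...,1]>-150)&(X[...,1]<150)
    P=X[m]; print(n,m.sum(),np.percentile(P[:,2],[5,50,95]))
    r=cv2.minAreaRect(P[:,:2].astype(np.float32)); print(r, cv2.boxPoints(r).round(1).tolist())
E
```

```text
top 1940 [255.58006345 259.92633763 264.09232947]
((566.286865234375, 74.2213363647461), (106.89374542236328, 132.29022216796875), 16.875707626342773) [[495.8999938964844, 122.0], [534.2999877929688, -4.599999904632568], [636.5999755859375, 26.399999618530273], [598.2000122070312, 153.0]]
side 3184 [256.41214245 259.4202847  260.84334576]
((564.8696899414062, 72.72064208984375), (108.06501007080078, 132.4216766357422), 17.2165470123291) [[493.70001220703125, 120.0], [532.9000244140625, -6.5], [636.0999755859375, 25.5], [596.9000244140625, 152.0]]
```

View pics/side_crop.png

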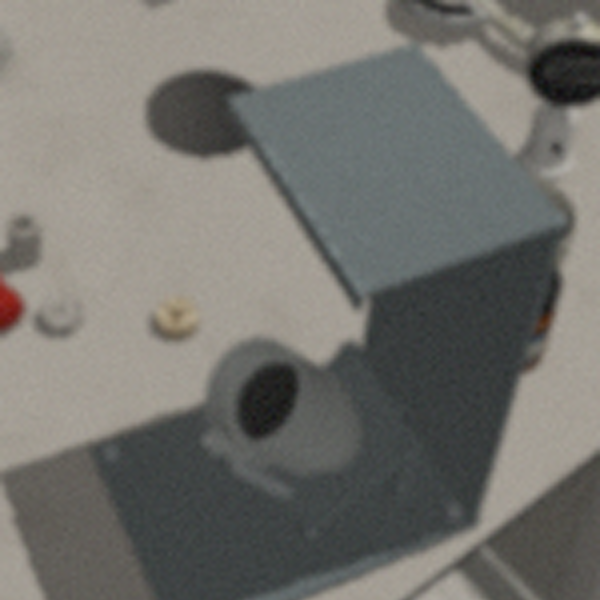

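View pics/top_crop.png

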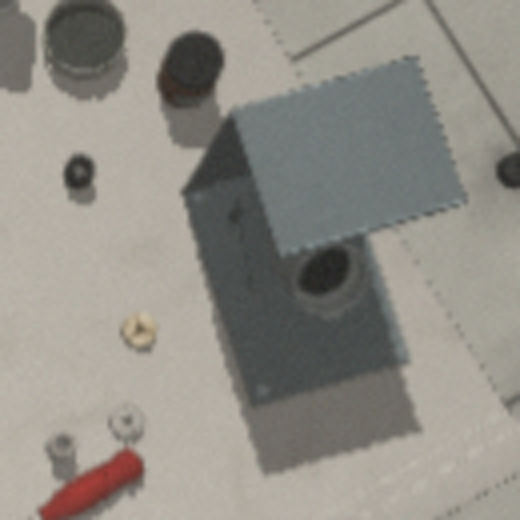

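```bash
cat >> h.py <<'E'
from scipy.spatial.transform import Rotation as R
YAW=np.radians(17.0)
def axis(yaw=None):
    y=YAW if yaw is None else yaw
    return np.array([-np.sin(np.radians(35))*np.cos(y),-np.sin(np.radians(35))*np.sin(y),np.cos(np.radians(35))])
def tool(sgn=1,twist=0.,yaw=None):
    y=YAW if yaw is None else yaw
    z=-axis(y); x=sgn*np.array([-np.sin(y),np.cos(y),0]); yy=np.cross(z,x)
    return (R.from_matrix(np.c_[x,yy,z])*R.from_euler('z',twist)).as_rotvec()
E
python3 - <<'E'
from station import bot,hand,ik,optics
from h import *
M=np.array([509,57,112.])
p=bot.read_position();Rt=R.from_rotvec(bot.read_orientation());C=np.array(optics.camera_info("wrist")["pose"])
print("cam in tool",Rt.inv().apply(C[:3,3]-p),(Rt.inv().as_matrix()@C[:3,:3]).round(3).tolist())
for s in(1,-1):
  for b in(-16,60,140,220):
    for tw in(-.3,0,.3):
      q=ik(M+axis()*b,tool(s,tw)); print(s,b,tw,None if q is None else np.round(q,2))
# mat pose
for y in np.arange(0,6.28,.5236):
    q=ik([526,372,36],(R.from_euler('z',y)*R.from_euler('x',np.pi)).as_rotvec()); print(round(y,2),None if q is None else np.round(q,2))
E
```

```text
cam in tool [ 4.41568044e-02 -8.12151733e+01 -1.79298009e+02] [[1.0, -0.0, -0.0], [-0.0, -0.961, -0.278], [-0.0, 0.278, -0.961]]
1 -16 -0.3 None
1 -16 0 None
1 -16 0.3 [-0.25  0.08  2.3   0.95  0.37 -2.65]
1 60 -0.3 None
1 60 0 [-0.34 -0.1   2.26  0.67  0.58 -2.7 ]
1 60 0.3 [-0.34 -0.1   2.26  0.67  0.58 -2.4 ]
1 140 -0.3 None
1 140 0 [-0.47 -0.27  2.18  0.56  0.84 -2.63]
1 140 0.3 [-0.47 -0.27  2.18  0.56  0.84 -2.33]
1 220 -0.3 None
1 220 0 [-0.65 -0.4   2.08  0.54  1.14 -2.67]
1 220 0.3 [-0.65 -0.4   2.08  0.54  1.14 -2.37]
-1 -16 -0.3 [-0.25  0.08  2.3   0.95  0.37 -0.11]
-1 -16 0 [-0.25  0.08  2.3   0.95  0.37  0.19]
-1 -16 0.3 [-0.25  0.08  2.3   0.95  0.37  0.49]
-1 60 -0.3 [-0.34 -0.1   2.26  0.67  0.58  0.14]
-1 60 0 [-0.34 -0.1   2.26  0.67  0.58  0.44]
-1 60 0.3 [-0.34 -0.1   2.26  0.67  0.58  0.74]
-1 140 -0.3 [-0.47 -0.27  2.18  0.56  0.84  0.21]
-1 140 0 [-0.47 -0.27  2.18  0.56  0.84  0.51]
-1 140 0.3 [-0.47 -0.27  2.18  0.56  0.84  0.81]
-1 220 -0.3 [-0.65 -0.4   2.08  0.54  1.14  0.18]
-1 220 0 [-0.65 -0.4   2.08  0.54  1.14  0.48]
-1 220 0.3 [-0.65 -0.4   2.08  0.54  1.14  0.78]
0.0 [ 0.51  0.51  1.58 -0.    1.05  0.51]
0.52 [ 0.51  0.51  1.58 -0.    1.05 -0.02]
1.05 [ 0.51  0.51  1.58  0.    1.05 -0.54]
1.57 [ 0.51  0.51  1.58 -0.    1.05 -1.06]
2.09 [ 0.51  0.51  1.58 -0.    1.05 -1.59]
2.62 [ 0.51  0.51  1.58 -0.    1.05 -2.11]
3.14 [ 0.51  0.51  1.58  0.    1.05 -2.63]
3.67 None
4.19 [0.51 0.51 1.58 0.   1.05 2.6 ]
4.71 [0.51 0.51 1.58 0.   1.05 2.08]
5.24 [ 0.51  0.51  1.58 -0.    1.05  1.55]
5.76 [ 0.51  0.51  1.58 -0.    1.05  1.03]
```

```bash
cat > snap.py <<'E'
from station import bot,hand,ik,optics
from h import *
import pickle
def snap(n,tag):
    i=optics.camera_info(n); im,d=optics.camera(n)
    cv2.imwrite(f"pics/{tag}.png",im); pickle.dump((i,im,d),open(f"pics/{tag}.pkl","wb")); return i,im,d
E
python3 - <<'E'
from snap import *
M=np.array([509,57,112.])
bot.move_to(M+axis()*200,tool(-1))
snap("wrist","w1"); print(bot.read_t(),bot.read_position(),bot.read_ft_force())
E
```

```text
2.35 [399.45367466  23.84667647 275.87788493] [ 0.30812667 -0.48259938 -0.52895324]
```

View pics/w1.png

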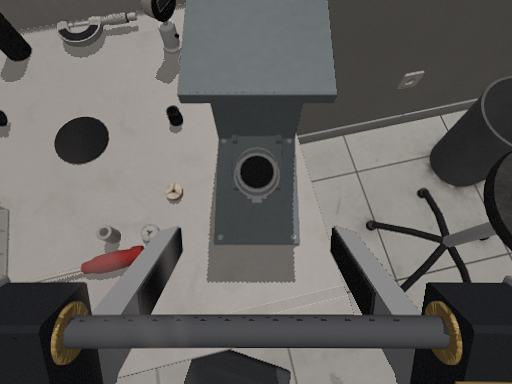

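```bash
python3 - <<'E'
from h import *
import pickle
i,im,d=pickle.load(open("pics/w1.pkl","rb"))
c=im[125:255,205:310]; cv2.imwrite("pics/w1c.png",cv2.resize(c,None,fx=4.6,fy=4.6,interpolation=cv2.INTER_CUBIC))
X=cloud(i,d)
g=cv2.cvtColor(im,cv2.COLOR_BGR2GRAY)
def dark(u0,u1,v0,v1,t):
    m=(g[v0:v1,u0:u1]<t).astype(np.uint8);k,l,s,ct=cv2.connectedComponentsWithStats(m);j=1+s[1:,4].argmax()
    cs,_=cv2.findContours((l==j).astype(np.uint8),0,1);return max(cs,key=cv2.contourArea).reshape(-1,2)+[u0,v0]
cc=dark(45,120,105,175,50);P=plane(i,cc,4);print("mat",cv2.minEnclosingCircle(P[:,:2].astype(np.float32)),cv2.fitEllipse(P[:,:2].astype(np.float32)))
m=X[130:150,70:95].reshape(-1,3);print("mat depth z",np.median(m[:,2]), "bench",np.median(X[170:200,50:90,2]))
cc=dark(235,280,150,195,35);e=cv2.fitEllipse(cc);print("disc",e)
# profile coords relative to M along axis
M=np.array([509,57,112.]);a=axis();x=np.array([np.cos(YAW),np.sin(YAW),0]);y=np.array([-x[1],x[0],0]);w=np.cross(y,a)*-1
Q=(X-M);A=Q@a;S=Q@y;T=Q@np.cross(y,a)
reg=np.zeros(g.shape,bool);reg[140:215,220:300]=1
m=reg&(np.abs(A)<6)&(np.hypot(S,T)<45)
print(m.sum(),"rim axial",np.percentile(A[m],[5,25,50,75,95]))
r=cv2.minEnclosingCircle(np.c_[S[m],T[m]].astype(np.float32));print("rim circle (y,up-perp)",r)
B=np.c_[S[m],T[m],np.ones(m.sum())];print("plane",np.linalg.lstsq(B,A[m],rcond=None)[0])
for v in range(146,212,4): print(v," ".join(f"{A[v,u]:.0f}" for u in range(226,292,4)))
E
```

```text
mat ((526.2293090820312, 372.1508483886719), 44.790828704833984) ((525.7227783203125, 372.5636901855469), (85.92268371582031, 88.10429382324219), 154.14584350585938)
mat depth z 4.235341295032555 bench 0.1097705598047014
disc ((256.4274597167969, 171.54660034179688), (30.84701156616211, 31.500802993774414), 93.51599884033203)
356 rim axial [-4.27778582 -0.50418561  0.45806781  1.14532983  1.95706022]
rim circle (y,up-perp) ((-0.7050387263298035, -2.602114200592041), 28.989330291748047)
plane [ 0.00124448  0.01377461 -0.03603267]
146 -140 -140 -88 -87 -88 -86 -87 -86 -57 -86 -86 -87 -87 -87 -140 -139 -139
150 -135 -136 -87 -88 -88 -46 -35 -30 -27 -33 -40 -89 -88 -88 -138 -136 -135
154 -131 -132 -87 -86 -39 -17 -0 2 1 1 -7 -29 -87 -85 -131 -130 -129
158 -127 -126 -87 -88 -1 -0 -22 -21 -21 -21 -17 2 -33 -86 -126 -127 -127
162 -121 -123 -87 -7 379 -22 -21 -21 -21 -21 -22 -21 0 -89 -122 -123 -123
166 -118 -120 -85 2 -20 -22 -21 -21 -21 -20 -21 -21 -17 -87 -117 -119 -119
170 -114 -114 -86 -18 -22 -21 -21 -22 -22 -21 -22 -20 -17 1 -113 -113 -115
174 -111 -110 -86 -18 -21 -20 -22 -21 -23 -21 -22 -22 -18 3 -109 -109 -110
178 -104 -107 -87 -17 -21 -22 -21 -22 -22 -22 -21 -22 -18 0 -107 -105 -105
182 -103 -102 -88 -6 -18 -20 -20 -22 -21 -20 -20 -21 -18 -0 -102 -102 -101
186 -98 -100 -85 2 -16 -17 -20 -21 -21 -22 -20 -18 -3 -86 -98 -97 -99
190 -94 -94 -92 -93 1 -12 -18 -17 -17 -17 -18 -4 0 -92 -94 -94 -94
194 -90 -88 -89 -92 -90 1 -1 -7 -8 -4 2 -89 -91 -92 -91 -91 -91
198 -88 -87 -87 -88 -85 -88 -30 -15 -15 -14 -31 -85 -88 -87 -87 -86 -87
202 -83 -82 -82 -84 -83 -82 -83 -14 -14 -14 -83 -82 -83 -82 -83 -82 -83
206 -79 -80 -79 -79 -79 -79 -80 -78 -79 -80 -79 -79 -78 -79 -78 -79 -80
210 -75 -75 -75 -75 -76 -75 -76 -75 -76 -74 -76 -76 -75 -75 -76 -75 -76
```

View pics/w1c.png

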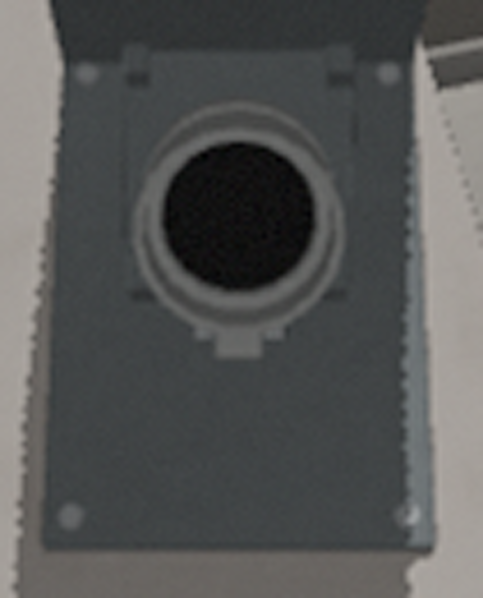

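```bash
cat > rim.py <<'E'
from h import *
def rim(i,im,d,M):
    X=cloud(i,d);a=axis();x=np.array([np.cos(YAW),np.sin(YAW),0]);y=np.array([-x[1],x[0],0]);t=np.cross(y,a)
    Q=X-M;A=Q@a;S=Q@y;T=Q@t
    m=(np.abs(A)<4)&(np.hypot(S,T)<45)
    k,l,s,_=cv2.connectedComponentsWithStats(m.astype(np.uint8));m=l==1+s[1:,4].argmax()
    B=np.c_[S[m],T[m],np.ones(m.sum())];pl=np.linalg.lstsq(B,A[m],rcond=None)[0]
    # outer contour by ray-casting filled rim edge onto the rim plane
    cs,_=cv2.findContours(m.astype(np.uint8),0,1);cc=max(cs,key=cv2.contourArea).reshape(-1,2)
    off=np.median(A[m]);o,r=rays(i,cc);P=o+r*(((M+off*a-o)@a)/(r@a))[:,None]
    U=np.c_[(P-M)@y,(P-M)@t].astype(np.float32)
    c,rad=cv2.minEnclosingCircle(U);e=cv2.fitEllipse(U)
    print(m.sum(),"axial med",off,"plane",pl.round(4),"circle",c,rad,"ell",e)
    return M+a*off+y*e[0][0]+t*e[0][1]
E
python3 - <<'E'
from snap import *
from rim import *
M=np.array([507.3,55.7,110.5])
bot.line_to(M+axis()*75,max_speed=200)
i,im,d=snap("wrist","w2"); print(bot.read_t(),bot.read_position())
print(rim(i,im,d,M)); 
i,im,d=pickle.load(open("pics/w1.pkl","rb"));print(rim(i,im,d,M))
E
```

```text
3.175 [466.55513646  43.07791627 172.8554856 ]
750 axial med 0.6240525335414775 plane [0.001  0.008  0.1532] circle (0.3636918365955353, 0.4071377217769623) 29.238874435424805 ell ((0.29481735825538635, 0.41967612504959106), (56.737823486328125, 57.63739013671875), 177.9030303955078)
[507.20025934  55.9777943  111.25191024]
332 axial med 0.6123707368574111 plane [0.0011 0.008  0.3396] circle (-0.006871210876852274, 0.19052697718143463) 29.155866622924805 ell ((0.0882556289434433, 0.18429765105247498), (56.23003387451172, 57.090484619140625), 0.17718470096588135)
[507.08267393  55.72584494 111.10733353]
```

View pics/w2.png

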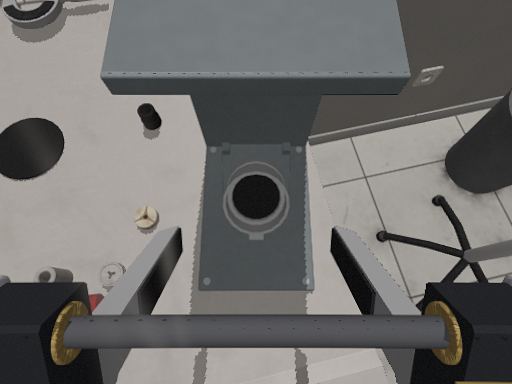

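```bash
python3 - <<'E'
from snap import *
def ell(i,im,box,t):
    u0,u1,v0,v1=box;g=cv2.cvtColor(im,cv2.COLOR_BGR2GRAY)
    m=(g[v0:v1,u0:u1]<t).astype(np.uint8);k,l,s,ct=cv2.connectedComponentsWithStats(m);j=1+s[1:,4].argmax()
    cs,_=cv2.findContours((l==j).astype(np.uint8),0,1);e=cv2.fitEllipse(max(cs,key=cv2.contourArea).reshape(-1,2)+[u0,v0]);return e
I,D=pickle.load(open("c.pkl","rb"))
i2,im2,_=pickle.load(open("pics/w2.pkl","rb"));e2=ell(i2,im2,(220,290,165,225),35)
es=ell(I["side"],D["side"][0],(272,302,284,314),55);print(e2,es)
print("disc tri",tri(i2,e2[0],I["side"],es[0]),"expected from rim",np.array([507.2,55.9,111.2])-22*axis())
M=np.array([507.2,55.9,111.2])
print(bot.line_to(M+axis()*15,max_speed=80,until_force=6), bot.line_to(M-axis()*16,max_speed=30,until_force=5),bot.read_position(),bot.read_ft_force())
snap("wrist","w3");snap("side","s3");print(bot.read_t())
E
```

```text
((255.62161254882812, 196.30076599121094), (42.90928268432617, 45.559391021728516), 87.10528564453125) ((286.4748229980469, 299.6102600097656), (11.546241760253906, 18.481735229492188), 28.67426300048828)
disc tri (array([516.66256295,  59.36753355,  95.58051194]), [np.float64(1.9151853548378894), np.float64(1.9151853548380118)]) expected from rim [519.26730523  59.58934545  93.17865503]
False False [515.9995767   58.56156949  98.21468411] [0.6172243  0.03882868 0.20289229]
5.35
```

View pics/w3.png

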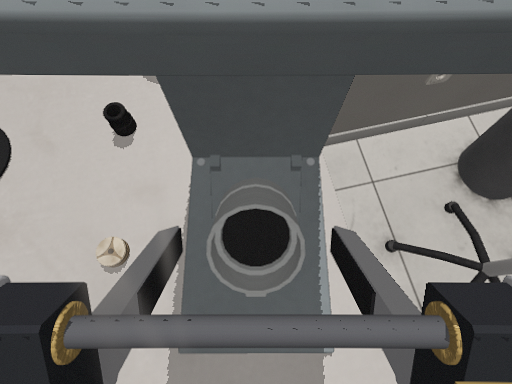

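View pics/s3.png

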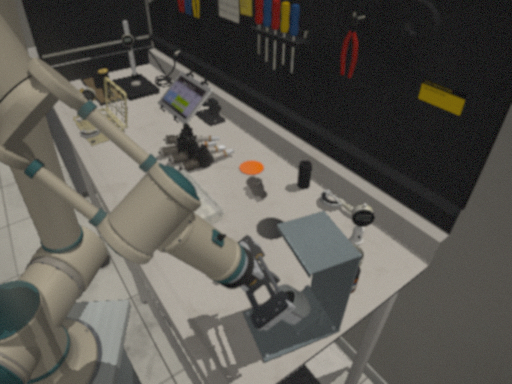

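```bash
python3 - <<'E'
from snap import *
from rim import *
M=np.array([507.2,55.9,111.2])
print(rim(*pickle.load(open("pics/w3.pkl","rb")),M))
I,D=pickle.load(open("c.pkl","rb"))
for n in("side","top"):
    print(n,rim(I[n],*D[n],M))
E
```

```text
1766 axial med -0.1278875991734969 plane [ 0.001   0.0106 -0.5049] circle (0.4310077130794525, 0.18666322529315948) 29.55031394958496 ell ((0.41973787546157837, 0.06027895212173462), (57.25589370727539, 58.32361602783203), 11.198453903198242)
[507.1946487   56.33728038 111.1298152 ]
153 axial med 0.20280038482123294 plane [-0.0046 -0.017  -0.2076] circle (-2.626160144805908, -2.3004868030548096) 30.94195556640625 ell ((-1.8925037384033203, -1.5215859413146973), (55.20383071899414, 59.48171615600586), 48.735172271728516)
side [506.45012768  53.69176547 110.49337851]
29 axial med -0.4405195007184682 plane [-0.012  -0.0386 -0.0918] circle (8.47504997253418, 3.5562429428100586) 25.995189666748047 ell ((-1.7601299285888672, 0.1364583969116211), (54.92897033691406, 62.44643783569336), 116.29529571533203)
top [508.06313916  54.32333477 110.91741687]
```

```bash
python3 - <<'E'
from snap import *
hand.gripper_to(0.5)
print(bot.read_t(),bot.read_opening()*94,bot.read_ft_force(),bot.read_torque(),bot.read_position())
snap("wrist","w4")
E
```

```text
6.0 57.6911607337327 [-0.71305511 -0.96792743 -0.32696434] [-0.09757268  0.37026333 -0.01792621] [515.98658905  58.59236148  98.10125094]
```

View pics/w4.png

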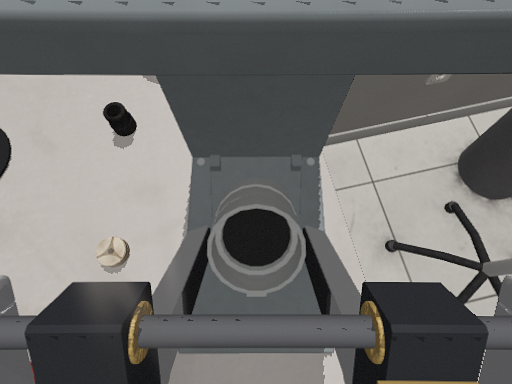

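```bash
python3 - <<'E'
from snap import *
M=np.array([507.2,55.9,111.2]);a=axis()
s=1.2;sg=1
def go(s,tw):
    t=bot.read_t();bot.line_to(M+a*(-16+s),tool(-1,tw),max_speed=4.8 if s>1.3 else 4.8)
    print(round(s,2),tw,"dt",round(bot.read_t()-t,3),(((bot.read_position()-M)@a)+16).round(2),"q6",bot.read_joint_positions()[5].round(3),"F",(bot.read_ft_force()).round(2),"T",bot.read_torque().round(2))
go(1.2,.3)
go(3.6,-.3)
snap("wrist","w5");print(bot.read_t(),bot.read_opening()*94)
E
```

```text
1.2 0.3 dt 0.45 1.13 q6 0.482 F [-0.14 -1.14 -1.03] T [-0.32  0.47 -0.07]
3.6 -0.3 dt 0.75 3.51 q6 -0.103 F [-0.4   1.89 -1.33] T [0.13 0.61 0.14]
7.3 57.93214890105139
```

View pics/w5.png

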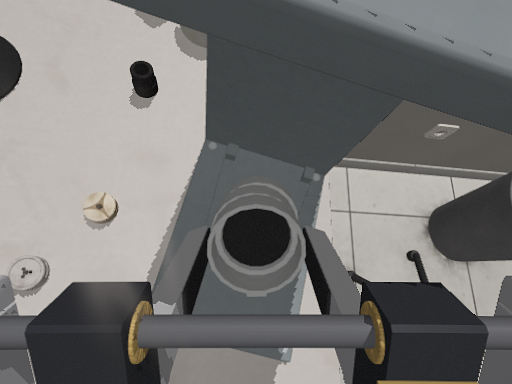

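```bash
python3 - <<'E'
from snap import *
M=np.array([507.2,55.9,111.2]);a=axis()
def go(s,tw):
    t=bot.read_t();bot.line_to(M+a*(-16+s),tool(-1,tw),max_speed=4.8)
    print(round(s,2),tw,"dt",round(bot.read_t()-t,3),(((bot.read_position()-M)@a)+16).round(2),"F",(bot.read_ft_force()).round(2),"T",bot.read_torque().round(2))
tw=.3
for k in range(6):
    go(3.6+2.4*(k+1),tw);tw=-tw
i,im,d=snap("wrist","w6");snap("side","s6");print(bot.read_t(),bot.read_opening()*94)
E
```

```text
6.0 0.3 dt 0.75 6.04 F [ 0.73 -1.39 -1.09] T [-0.37  0.44 -0.1 ]
8.4 -0.3 dt 0.75 8.35 F [-0.76  0.38 -0.89] T [0.02 0.45 0.09]
10.8 0.3 dt 0.75 10.81 F [ 0.03 -0.3  -0.51] T [-0.04  0.4   0.04]
13.2 -0.3 dt 0.75 13.2 F [ 0.16  0.16 -1.2 ] T [-0.12  0.4   0.  ]
15.6 0.3 dt 0.75 15.58 F [-0.06 -0.44 -0.78] T [-0.05  0.4   0.  ]
18.0 -0.3 dt 0.75 17.98 F [-0.49 -0.27 -0.88] T [-0.17  0.41 -0.02]
11.9 57.79027537058875
```

View pics/w6.png

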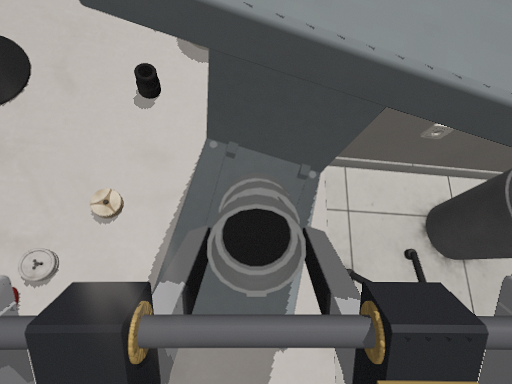

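```bash
python3 - <<'E'
from snap import *
M=np.array([507.2,55.9,111.2]);a=axis()
bot.line_to(M+a*(-16+35),tool(-1,0),max_speed=20)
bot.line_to(M+a*(-16+75),tool(-1,0),max_speed=40)
bot.sleep(.3)
i,im,d=snap("wrist","w7");snap("side","s7");print(bot.read_t(),bot.read_opening()*94,bot.read_ft_force())
c=pickle.load(open("pics/s7.pkl","rb"))[1][200:350,200:380];cv2.imwrite("pics/s7c.png",cv2.resize(c,None,fx=4,fy=4,interpolation=cv2.INTER_CUBIC))
E
```

```text
14.45 57.99506219764632 [-0.25517985 -0.10189742 -0.3509207 ]
```

View pics/w7.png

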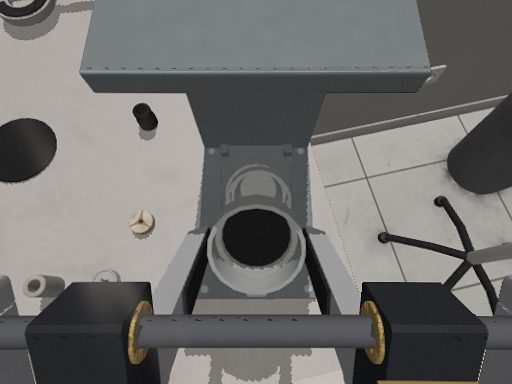

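View pics/s7c.png

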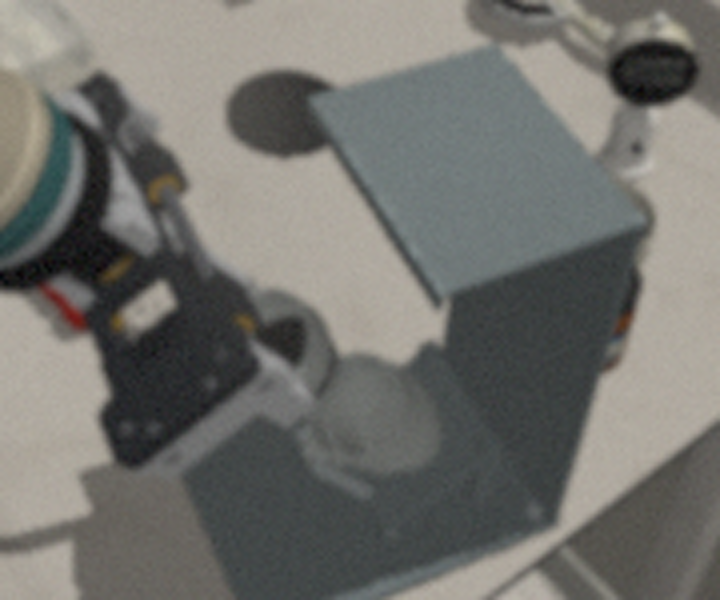

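```bash
python3 - <<'E'
from snap import *
from rim import *
M=np.array([507.2,55.9,111.2]);a=axis();y=np.array([-np.sin(YAW),np.cos(YAW),0]);t=np.cross(y,a)
i,im,d=pickle.load(open("pics/w7.pkl","rb"));X=cloud(i,d);Q=X-M;A=Q@a;S=Q@y;T=Q@t
g=np.zeros(A.shape,bool);g[160:212,220:300]=1
m=g&(A<-10)&(A>-30)&(np.hypot(S,T)<32)
h,e=np.histogram(A[m],np.arange(-30,-9));print(dict(zip(e,h)))
m2=g&(np.abs(A+20)<2.5)&(np.hypot(S,T)<32)&(np.hypot(S,T)>20); print("next rim",np.median(A[m2]),m2.sum())
print("held rim - M' expected M+75a:",rim(i,im,d,M+75*a)-(M+75*a))
E
```

```text
{np.int64(-30): np.int64(10), np.int64(-29): np.int64(16), np.int64(-28): np.int64(11), np.int64(-27): np.int64(14), np.int64(-26): np.int64(14), np.int64(-25): np.int64(19), np.int64(-24): np.int64(14), np.int64(-23): np.int64(12), np.int64(-22): np.int64(30), np.int64(-21): np.int64(110), np.int64(-20): np.int64(182), np.int64(-19): np.int64(29), np.int64(-18): np.int64(2), np.int64(-17): np.int64(0), np.int64(-16): np.int64(0), np.int64(-15): np.int64(0), np.int64(-14): np.int64(0), np.int64(-13): np.int64(0), np.int64(-12): np.int64(0), np.int64(-11): np.int64(0)}
next rim -19.867144590288042 358
2088 axial med -0.23724635572650188 plane [ 0.0005  0.0114 -0.4536] circle (0.22940635681152344, 7.214691638946533) 41.5230598449707 ell ((0.22734326124191284, 0.5967674255371094), (56.031410217285156, 68.49317932128906), 90.16240692138672)
held rim - M' expected M+75a: [0.53114731 0.400119   0.1479509 ]
```

```bash
python3 - <<'E'
from snap import *
M=np.array([507.2,55.9,111.2]);a=axis()
dn=lambda p:(R.from_euler('z',p)*R.from_euler('x',np.pi)).as_rotvec()
bot.line_to(M+a*125,max_speed=120)
bot.move_to([380,180,200],dn(-.4)); print(bot.read_t(),bot.read_opening()*94,bot.read_joint_positions().round(2))
bot.move_to([526,372,120],dn(0.)); bot.sleep(.2)
print(bot.read_t(),bot.read_opening()*94,bot.read_position(),bot.read_ft_force())
snap("wrist","w8");snap("side","s8")
c=pickle.load(open("pics/s8.pkl","rb"))[1][130:330,190:390];cv2.imwrite("pics/s8c.png",cv2.resize(c,None,fx=3,fy=3,interpolation=cv2.INTER_CUBIC))
E
```

```text
16.0 57.71712582248015 [0.28 0.04 1.81 0.   1.29 0.68]
17.2 57.946934111460216 [525.98755495 370.96930329 121.42239977] [-0.41598049  0.49839943  0.0937628 ]
```

View pics/w8.png

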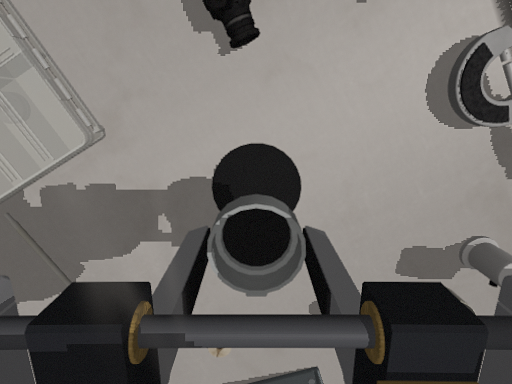

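View pics/s8c.png

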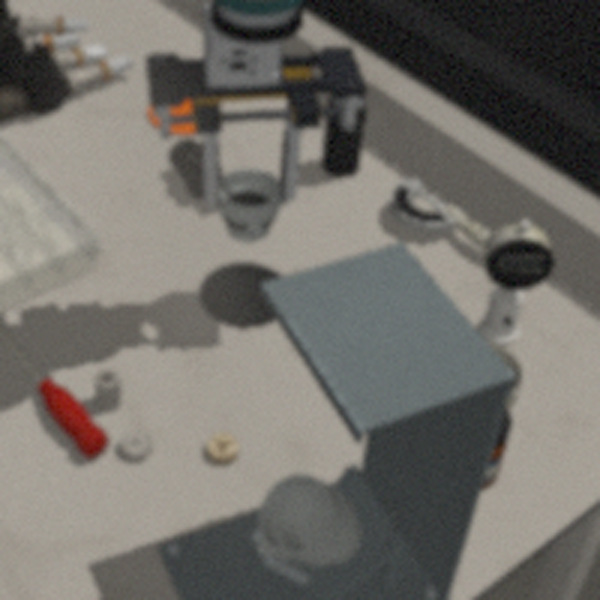

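```bash
python3 - <<'E'
from snap import *
i,im,d=pickle.load(open("pics/w8.pkl","rb"));g=cv2.cvtColor(im,cv2.COLOR_BGR2GRAY)
m=(g[140:195,205:310]<45).astype(np.uint8);cs,_=cv2.findContours(m,0,1);c=max(cs,key=cv2.contourArea).reshape(-1,2)
c=c[c[:,1]<50]+[205,140];P=plane(i,c[c[:,1]<188],4)[:,:2]
A=np.c_[2*P,np.ones(len(P))];s=np.linalg.lstsq(A,(P**2).sum(1),rcond=None)[0];print("mat",s[:2],np.sqrt(s[2]+s[:2]@s[:2]))
bot.line_to([526,372,48],max_speed=80); bot.sleep(.2); print(bot.read_ft_force(),bot.read_position())
r=bot.line_to([526,372,32],max_speed=10,until_force=3); print(r,bot.read_position(),bot.read_ft_force(),bot.read_t())
bot.sleep(.2);print(bot.read_position(),bot.read_ft_force());snap("wrist","w9")
E
```

```text
mat [526.08443149 374.10349281] 43.45043959303698
[-0.39458206 -0.15137121 -0.64992231] [526.33816249 372.21107179  48.63423153]
True [525.96011583 371.99842692  36.06206045] [ 0.0616836  -0.41739175  3.94500818] 19.6667
[525.97244925 372.01075179  36.06810906] [-1.53701014  0.43531988  5.98574395]
```

View pics/w9.png

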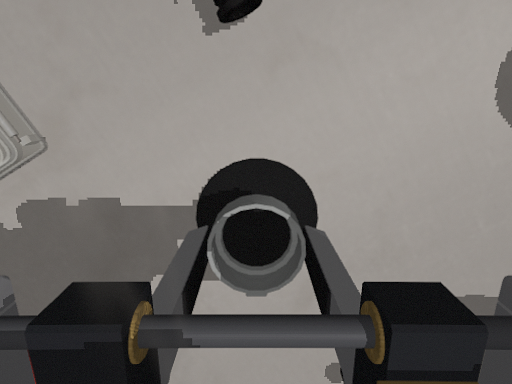

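```bash
python3 - <<'E'
from snap import *
hand.gripper_to(0.85); bot.sleep(.3); print(bot.read_opening()*94,bot.read_ft_force())
bot.line_to([526,372,80],max_speed=50);bot.line_to([526,372,200],max_speed=150);bot.sleep(.3)
i,im,d=snap("wrist","w10");print(bot.read_t(),bot.read_ft_force())
X=cloud(i,d);m=(np.abs(X[...,2]-52)<2.5)&(np.hypot(X[...,0]-526,X[...,1]-372)<45)
P=X[m];print("rim z",np.median(P[:,2]),cv2.minEnclosingCircle(P[:,:2].astype(np.float32)),np.linalg.lstsq(np.c_[P[:,:2]-P[:,:2].mean(0),np.ones(len(P))],P[:,2],rcond=None)[0])
snap("side","s10");c=pickle.load(open("pics/s10.pkl","rb"))[1][180:330,200:380];cv2.imwrite("pics/s10c.png",cv2.resize(c,None,fx=4,fy=4,interpolation=cv2.INTER_CUBIC))
snap("top","t10")
# next pot: side-depth change vs s7
A=pickle.load(open("pics/s8.pkl","rb"));B=pickle.load(open("pics/s10.pkl","rb"))
M=np.array([507.2,55.9,111.2]);Xs=cloud(B[0],B[2]);a=axis();Q=Xs-M;ax=Q@a;rad=np.linalg.norm(Q-ax[...,None]*a,axis=2)
mm=(rad<33)&(ax<-10)&(ax>-40);h,e=np.histogram(ax[mm],np.arange(-40,-9,2));print(h,e[:-1])
# discs in side view
g0=cv2.cvtColor(np.load("pics/side0.npz")["im"],6).astype(int);g1=cv2.cvtColor(B[1],6).astype(int)
print("disc regions diff",np.abs(g0-g1)[268:290,225:275].mean())
E
```

```text
79.66463307880903 [ 0.06286425 -1.02715958  0.00501435]
23.125 [-0.15116109 -0.42359255  0.17029363]
rim z 52.02722448143152 ((526.4246826171875, 371.704345703125), 28.899560928344727) [-2.85560396e-03  3.00628957e-03  5.19855099e+01]
[48 62 41 28 18 32 23 26 37 37 68 13  0  0  0] [-40 -38 -36 -34 -32 -30 -28 -26 -24 -22 -20 -18 -16 -14 -12]
disc regions diff 1.9845454545454546
```

View pics/w10.png

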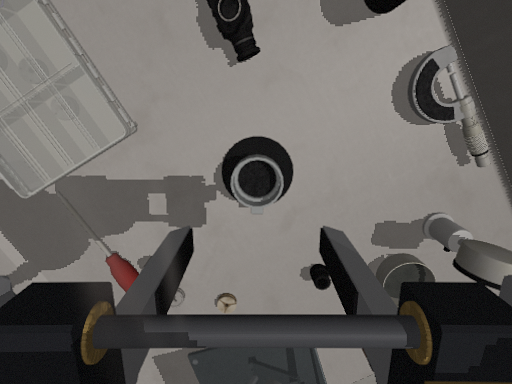

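View pics/s10c.png

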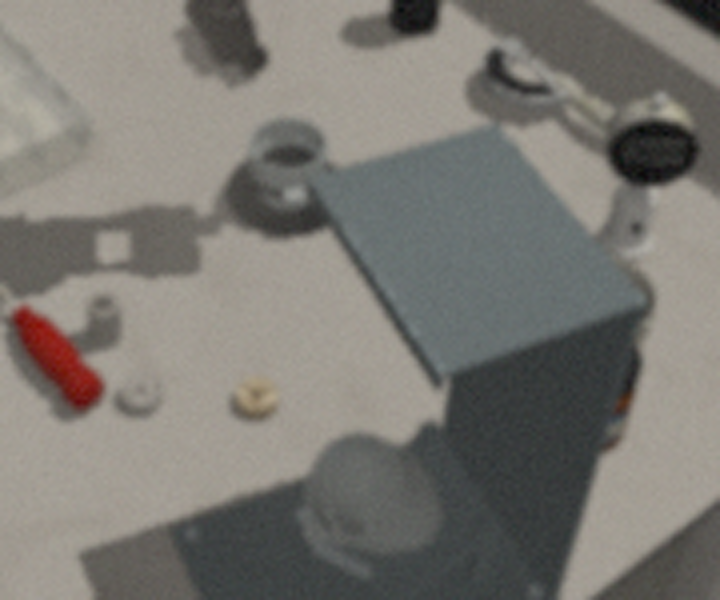

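The pot stands upright with its rim at 52 mm, at (526, 372) on the mat. The next pot's rim is still at -20 mm on the axis, and the discs haven't moved.

```bash
python3 -c "
from station import ticket
print(ticket.finish_job())"
```

```text
the job is handed in; nothing more can be done
None
```

I moved the top pot from the stack to the black mat, set it down while still gripped, let go and handed the job in. I got no verdict back. The robot's clock was at about 23 s at my last check.

**How it went:**
- **Grip:** I came in along the 35° axis and gripped across the collar, with the fingertips 16 mm below the rim.
- **Draw:** I drew the pot out while turning it ±0.3 rad. The twisting torque dropped after about 10 mm, and I then pulled it clear.
- **Placing:** I carried it round the hood and lowered it until the force rose. It touched down at the expected height.

**Last checks:**
- **Top pot:** its rim is level at z = 52.0 mm, tilted less than 0.01 rad. It stands within about 1 mm of the target (526, 372) and about 2.4 mm from the mat centre given by the last wrist view.
- **Next pot:** its rim measured 19.9 mm below the top pot's starting rim right after the draw, against 20 mm expected when seated. The final side view shows it in the same place.
- **Valve discs:** comparing the first and last side pictures shows no change around them.
- **Robot:** it was 200 mm above the bench, touching nothing.

**Disagreements:**
- **Rubber disc:** finding the dark disc in the pot from the side and wrist views came out about 3 mm off (1.9 mm residual). I put this down to the disc being partly hidden in the side view. I used the depth readings of the rim instead, which agreed to about 0.6 mm along the axis across all three cameras.
- **Mat centre:** two views from further away gave y ≈ 372 mm, but the partly hidden mat in the last wrist view gave 374 mm. This is well within the 25 mm allowed.

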